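Push the spare seed tub into the packed row

ROBOT

A 7-joint arm with a two-finger parallel gripper is mounted at the origin on the work surface. World frame = base frame: x ahead of the robot, y to its left, z up, the work surface at z = 0. Lengths are in m, angles in rad, forces in N, time in s.
With the tool pointing down it reaches from about 0.4 to 0.875 m from the base axis. Payload 19.3 kg.
Tool frame: the origin (TCP) lies where the fingers leave the gripper's body, on its centre line; the fingertips stand bot.tip_reach ahead of it and the grasp point (between the pads) lies 54 mm ahead of it (bot.tip_reach is the distance from the TCP to the fingertips, in m); z points along the fingers, y is the line along which they close (so a half turn about z gives the same grasp; the last joint's range is limited). The gripper opens to 85 mm and grips with 20 to 120 N. Pads are 22 mm wide; open, the fingers measure 114 mm over their backs; the gripper's body (76 mm by 85 mm) begins 54 mm behind the grasp point. The pads swing forward as they close: fully open they stand 13 mm farther back than shut.
Start: joints at [1.214, 0.521, -0.036, 1.599, 0.021, 1.021, -0.113], TCP at [0.177, -0.599, 0.304] pointing down, gripper open.
Joint ranges: [-2.91, 2.91], [-0.3, 2.13], [-1.5, 1.42], [0.17, 2.43], [-1.26, 4.41], [0.16, 1.93], [-2.52, 2.52]. Speed limits (rad/s): [1.89, 1.89, 2.39, 2.39, 3.01, 3.01, 3.01].

INTERFACE

Orientations are given as [roll, pitch, yaw] about the fixed x, y, z axes, in that order (R = Rz(yaw) Ry(pitch) Rx(roll)).
In Python, from workcell import bot gives the robot as it stands. The module is installed in compiled form; this text tells all that it offers.
- The arm moves only by the shell command python3 -m jog 'ROWS' [FORCE]. ROWS is JSON, a list that holds one entry, the list of rows, each a list of 7 numbers: the shift along the tool's x, y, z in mm, then the turn, a rotation vector about the tool's x, y, z in rad, then the opening, from 0 (shut) to 1 (fully open). In form: [[[tx, ty, tz, wx, wy, wz, fingers], ...]]. A call has 1 to 5 rows; each row shifts and turns the commanded pose from where the row before left it, along the tool's axes as they then stand; what a row does not reach is not made up. A row lasts 1/10 s, in which the tool goes at most 50 mm and 8.59 degrees, less where a joint would pass 70% of its speed; a pose out of reach is approached as far as the arm can. A call is refused whole if a number of a shift passes 50 or a number of a turn 0.15, either way. A call with a gripper value outside its range is refused whole. The fingers move at their own pace and stop on an object; FORCE is the grip in N (left out, the last holds). Time passes only in rows, so rows that do not move let the fingers close. It gives the time, the measured TCP pose, the force, the opening and the grip force at its end, in the units of the state.
- bot.observe(): the state, without advancing time (a new reading comes with each control period).
- bot.grab_frame(name): name is "scene" or "side" or "wrist"; returns a dict with "img" (420x560x3 uint8, red, green, blue), "intrinsics" (3x3 intrinsics, pixels), "R" (3x3) and "t" (3): a world point X has camera coordinates R X + t; the wrist camera has in their place "tool_from_camera" (4x4, takes a point from camera to tool coordinates, whose origin is the TCP and whose axes are the flange's). Camera axes: x right, y down, z forward; pixel columns grow to the right and rows downward; lengths in m; the calibration is good to about 2 mm. A picture is of the moment at which its call begins: read the wrist's pose just before it. There is no depth.
- bot.job_done(): hands the job in; it is judged then, once.
Trained networks look in a picture, given as the dict that the camera call returned (one of the last four; its "shot" number tells which), for a name from the list of things; names that differ only in an ending like _2 or _b are one class to them, and where a whole thing is asked for, a point or a joint stands for the part that bears it (a point fixed in the world has none). Each returns a list of dicts, best first, with "conf" (0 to 1); they miss things now and then, are a little off and sometimes report something else, mostly with a low value. They report only what shows in the picture. A call takes as long as a camera call. They do not tell look-alikes from the thing itself.
- bot.trace(query, picture): "region" (420x560 bool, what is visible of it).
- bot.spot_point(query, picture): "xyz" ([x, y, z] in m, in world coordinates, good to about 4 mm: a listed point, or the origin of a listed thing).
The state is a dict: "clock": time; "qpos": joint angles; "qd": joint speeds; "joint_efforts": joint torques, N m; "position": TCP position; "tool_rot": TCP orientation; "force": force on the tool from outside, world axes, zero at the start; "moment": the same for the moment, N m; "grip_width": finger opening in m; "finger_force": force on a finger pad.
Only numpy, scipy, OpenCV 4.12 (cv2) and the standard library are available. Lean on these libraries where they do the work, as an engineer would, in place of code of your own. Each camera call takes 0.05 s, during which the arm holds its last target. There are 200 camera calls.

TASK

In the black tray four tall, slim seed tubs stand in a row, with a gap in the middle that is a little too narrow for a fifth. Take the one tub on the bench that matches them (not the short tub or the round jar) and push it into that gap from above, in line with the row, pressing it all the way down with the gripper rather than dropping it, so that it nudges its neighbours apart and stands upright on the tray's floor between them. Do not knock the neighbours over.

Things in the scene. Friction and masses are not known exactly. Their poses are not given: they have to be found in the camera images.
- spare_tub: loose tall seed tub, white with grey lid, 0.2 kg, standing among a shorter square tub (66 mm tall) and a round jar (74 mm). 120 mm tall; flat upright ends 56 mm apart along its x: grasp across these, near the top. Thickness along its y: 22 mm at the foot, widening evenly to 40 mm at 100 mm height, then 40 mm (lid's top edge bevelled). Origin: centre of underside, z up; half-turn symmetric
- tray: black tray holding the row, fixed to the bench. Outside 96 mm (its x, across the row) by 236 mm (its y, along the row, towards the left neighbour), 45 mm tall; walls and floor 4 mm thick. Origin: centre of underside, z up. The row's tubs stand on its floor, their own thin direction y along the tray's y; at each end an upright aluminium plate (to 110 mm height) keeps the row together and slides outward stiffly
- neighbour_left: tub of the row beside the gap, on the tray's +y side (left, seen from the robot). Same shape, size and axes as the spare; loose on the tray's floor, origin at centre of underside. The lids either side of the gap are 28 to 32 mm apart at first. It slides when wedged: pushing the spare down with 5 to 10 N spreads the row. One more such tub stands beyond it, at the tray's end
- neighbour_right: tub of the row beside the gap, on the tray's -y side (right). Same shape, size and axes as the spare; loose on the tray's floor, origin at centre of underside. One more such tub stands beyond it, at the tray's end
Not all that is in view belongs to the job. What is shaped like the spare_tub but pink is not meant.

How it is judged:
On the way:
1. the gripper still holds or presses the spare tub when it is nearly home (within 20 mm of the tray's floor) between its neighbours (z of spare_tub in the frame of tray below 0.024 m and x of spare_tub in the frame of tray between -0.02 and 0.02 m and y of spare_tub in the frame of neighbour_left below -0.025 m and y of spare_tub in the frame of neighbour_right above 0.025 m and contact force between spare_tub and the fingers above 0.5 N), for 0.1 s.
At the end, for the whole second after the job is handed in: The spare tub rests on the tray's floor (within 10 mm), between the two neighbours (centre 25 to 60 mm from each along the row, within 20 mm of its line), turned within 10 degrees of the row; it and both neighbours are upright within 10 degrees, and both still stand on the tray's floor (z of each of spare_tub, neighbour_left, neighbour_right in the frame of tray below 0.014 m and x of spare_tub in the frame of tray between -0.02 and 0.02 m and y of spare_tub in the frame of neighbour_left between -0.06 and -0.025 m and y of spare_tub in the frame of neighbour_right between 0.025 and 0.06 m and angle between the y axis of spare_tub and the y axis of tray, either way round below 0.175 rad and linear speed of spare_tub below 0.01 m/s and angle between each of spare_tub, neighbour_left, neighbour_right's own z axis and vertical below 0.175 rad); the robot touches nothing.
It fails at once if a neighbour is knocked over (tilted by more than 23 degrees) (angle between any of neighbour_left, neighbour_right's own z axis and vertical above 0.4 rad).
It also fails if it takes over 42 s, if anything falls off the work surface, if the arm or the gripper's body presses on something with over 40 N, if the wrist force passes 120 N, or if a joint passes its speed limit or range.

## Working session

There is one attempt and no reset: what is moved stays moved. The work goes in short steps, Python scripts to look and compute and a shell command to move; the robot and the scene stay as the last step left them, time stands still between calls to the robot, and variables do not carry over. Pictures are saved under pics/ and viewed, at most 10 in all, crops included, and the job is handed in when it is done.

```bash
mkdir -p pics; cat > h.py <<'E'
import numpy as np, cv2
from workcell import bot
def save(f,n): cv2.imwrite('pics/'+n+'.png',f['img'][:,:,::-1])
E
python3 - <<'E'
from h import *
o=bot.observe(); print(o['clock'],o['position'],o['tool_rot'],bot.tip_reach,o['grip_width'])
for c in ('scene','side'):
    f=bot.grab_frame(c); save(f,c)
    for q in ('spare_tub','tray','neighbour_left','neighbour_right'):
        print(c,q,[(np.round(d['xyz'],3),round(d['conf'],2)) for d in bot.spot_point(q,f)])
        print([(np.round(np.argwhere(d['region']).mean(0)),d['region'].sum(),round(d['conf'],2)) for d in bot.trace(q,f)])
a=cv2.imread('pics/scene.png');b=cv2.imread('pics/side.png')
cv2.imwrite('pics/both.png',cv2.resize(np.vstack([a,b]),(400,600)))
E
```

```text
0.0 [ 0.17671782 -0.59924386  0.30334506] [-3.14048606e+00  1.03543034e-04  2.86841455e-01] 0.0726 0.08567177319491667
scene spare_tub [(array([0.475, 0.384, 0.002]), 0.87), (array([0.376, 0.246, 0.006]), 0.83), (array([ 0.48 ,  0.279, -0.001]), 0.73), (array([ 0.583,  0.31 , -0.001]), 0.73)]
[(array([267., 436.]), np.int64(1558), 0.93), (array([241., 381.]), np.int64(1265), 0.92), (array([196., 383.]), np.int64(1368), 0.68)]
scene tray [(array([ 0.575, -0.152, -0.   ]), 0.64)]
[(array([241., 381.]), np.int64(1238), 0.25)]
scene neighbour_left [(array([ 0.584, -0.12 ,  0.003]), 0.93)]
[(array([191., 169.]), np.int64(721), 0.69)]
scene neighbour_right [(array([ 0.565, -0.185,  0.005]), 0.57)]
[(array([173., 152.]), np.int64(1062), 0.98)]
side spare_tub [(array([0.478, 0.281, 0.001]), 0.76), (array([0.58 , 0.314, 0.001]), 0.71), (array([ 0.479,  0.385, -0.003]), 0.71), (array([ 0.375,  0.245, -0.005]), 0.55)]
[(array([277., 349.]), np.int64(1635), 0.89), (array([350., 288.]), np.int64(1489), 0.84), (array([308., 231.]), np.int64(1699), 0.78), (array([293., 292.]), np.int64(1833), 0.63)]
side tray [(array([ 0.577, -0.157,  0.002]), 0.87)]
[(array([153., 252.]), np.int64(2447), 0.89), (array([112., 265.]), np.int64(857), 0.28)]
side neighbour_left [(array([ 0.583, -0.116,  0.005]), 0.62)]
[(array([129., 254.]), np.int64(656), 0.84)]
side neighbour_right [(array([ 0.558, -0.186,  0.005]), 0.57)]
[(array([112., 265.]), np.int64(880), 0.59)]
```

View pics/scene.png

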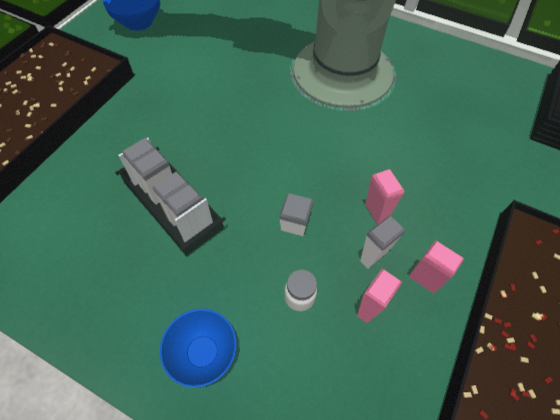

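View pics/side.png

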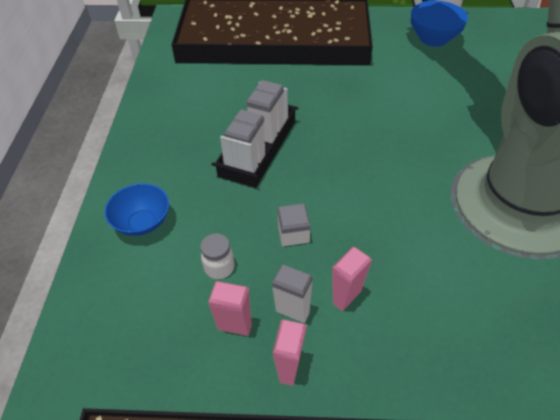

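The white tall tub is at scene pixel (381,241) and side pixel (292,293), between three pink look-alikes. That matches the candidate at about (0.479, 0.280). The row is at scene (170,190) and side (255,135). Next I fit yaw and position with the silhouettes.

```bash
cat >> h.py <<'E'
from scipy.optimize import minimize
def tubpts():
    P=[]
    for z,h in ((0,11),(100,20),(116,20),(120,17)):
        P+=[(a*28,b*h,z) for a in(1,-1) for b in(1,-1)]
    return np.array(P)/1000.
def proj(f,X):
    c=X@f['R'].T+f['t']; u=c@f['intrinsics'].T; return u[:,:2]/u[:,2:]
def place(P,x,y,yaw,z=0):
    c,s=np.cos(yaw),np.sin(yaw); return P@np.array([[c,-s,0],[s,c,0],[0,0,1]]).T+[x,y,z]
def sil(f,X):
    m=np.zeros((420*4,560*4),np.uint8); cv2.fillConvexPoly(m,cv2.convexHull((proj(f,X)*4).astype(np.int32)),1)
    return cv2.resize(m*255,(560,420),interpolation=cv2.INTER_AREA)/255.
def iou(f,reg,X):
    m=sil(f,X); return np.minimum(m,reg).sum()/np.maximum(m,reg).sum()
E
cat > fit.py <<'E'
from h import *
fs={c:bot.grab_frame(c) for c in('scene','side')}
g=np.array([.479,.280,0.06]); prs=[]
for c,f in fs.items():
    u=proj(f,g[None])[0]; print(c,u)
    for d in bot.trace('spare_tub',f):
        r=d['region']; cc=np.argwhere(r).mean(0)[::-1]
        if np.hypot(*(cc-u))<20: prs.append((f,r.astype(float))); print('ok',cc,d['conf']); break
    else:
        h=cv2.cvtColor(f['img'],cv2.COLOR_RGB2HSV); r=((h[...,1]<60)&(h[...,2]>60)).astype(np.uint8)
        n,l=cv2.connectedComponents(r); k=l[int(u[1]),int(u[0])]; prs.append((f,(l==k).astype(float))); print('color',k,(l==k).sum())
P=tubpts()
cost=lambda p:-sum(iou(f,r,place(P,p[0],p[1],p[2])) for f,r in prs)
best=min(((cost((.479,.28,y)),y) for y in np.arange(-1.57,1.57,.1)))
r=minimize(cost,(.479,.28,best[1]),method='Nelder-Mead',options=dict(initial_simplex=[(.479,.28,best[1]),(.484,.28,best[1]),(.479,.285,best[1]),(.479,.28,best[1]+.15)]))
print(r.x,r.fun)
# row: union of grey pixels
best=None
T=np.array([(a*48,b*118,z) for a in(1,-1) for b in(1,-1) for z in(0,45)])/1000.
TU=np.array([(a*28,b*(35+60),120+4) for a in(1,-1) for b in(1,-1)])/1000.
for c,f in fs.items():
    save(f,c+'2')
    for q in('neighbour_left','neighbour_right','tray'):
        print(c,q,[np.round(d['xyz'],3) for d in bot.spot_point(q,f)[:2]])
    d=bot.trace('tray',f); print([(x['region'].sum(),x['conf']) for x in d])
    im=f['img'].copy()
    for X in (T,):
        for p in proj(f,place(X,.577,-.154,-.29)): cv2.circle(im,tuple(int(v) for v in p),1,(255,0,0),-1)
    for p in proj(f,place(P,*r.x)): cv2.circle(im,tuple(int(v) for v in p),1,(255,255,0),-1)
    u=proj(f,np.array([[.577,-.154,.06]]))[0].astype(int)
    v=proj(f,np.array([[.479,.28,.06]]))[0].astype(int)
    crop=lambda u:cv2.resize(im[u[1]-65:u[1]+65,u[0]-65:u[0]+65],(390,290))
    fs[c]=np.hstack([crop(u),crop(v)])
cv2.imwrite('pics/crop.png',np.vstack(list(fs.values()))[:,:,::-1])
E
python3 fit.py
```

```text
scene [379.85150322 244.75793193]
ok [380.91332788 240.8111202 ] 0.74
side [291.76015867 295.3410981 ]
ok [292.48710434 292.65826495] 0.79
[ 0.47707232  0.28174217 -0.38531724] -1.8756685940918687
scene neighbour_left [array([ 0.584, -0.119,  0.002])]
scene neighbour_right [array([ 0.564, -0.185,  0.005])]
scene tray [array([ 0.574, -0.151,  0.002])]
[(np.int64(2784), 0.78)]
side neighbour_left [array([ 0.584, -0.12 ,  0.008])]
side neighbour_right [array([ 0.56 , -0.187,  0.006])]
side tray [array([ 0.575, -0.156,  0.002])]
[(np.int64(2479), 0.86)]
```

View pics/crop.png

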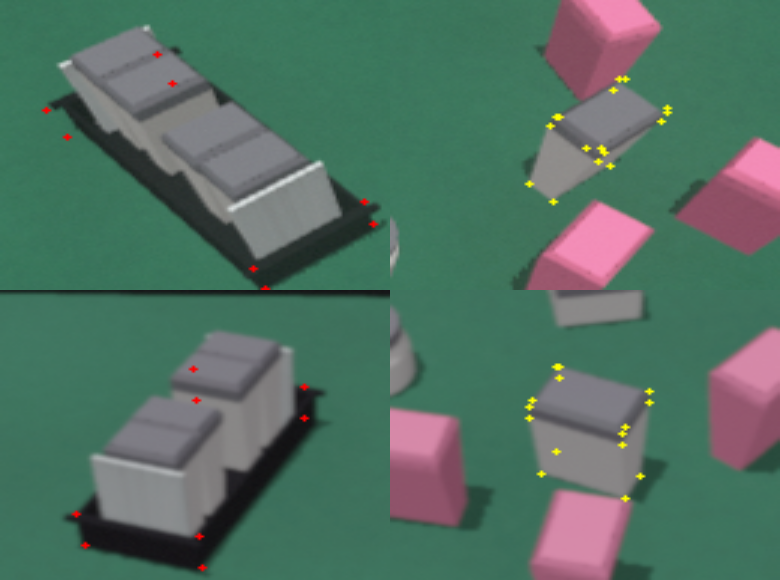

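The spare's fit is good: (0.477, 0.282), yaw -0.385. The row's centre is about (0.573, -0.153), yaw about -0.32. I'll go over the tray first for a close look, then on to the spare.

```bash
cat >> h.py <<'E'
from scipy.spatial.transform import Rotation as Ro
def delta(x,y,z,yaw):
    o=bot.observe(); R=Ro.from_euler('xyz',o['tool_rot']); G=Ro.from_euler('xyz',[np.pi,0,yaw])
    d=np.array([x,y,z])-o['position']
    print('t',round(o['clock'],2),'pos',o['position'].round(4),'rpy',np.round(o['tool_rot'],3),'F',np.round(o['force'],1))
    print('shift now mm',(R.inv().apply(d)*1000).round(1),'after turn mm',(G.inv().apply(d)*1000).round(1),'turn',(R.inv()*G).as_rotvec().round(3))
E
python3 -c "
from h import *
delta(.53,-.16,.40,1.25)"
```

```text
t 1.5 pos [ 0.1768 -0.5995  0.3039] rpy [ 3.142 -0.     0.287] F [ 0.2 -0.5  0.3]
shift now mm [ 463.1 -321.6  -96.1] after turn mm [528.4 196.6 -96.1] turn [ 0.    -0.    -0.963]
```

```bash
python3 -m jog '[[[38,-26,-8,0,0,0,1],[38,-26,-8,0,0,0,1],[38,-26,-8,0,0,0,1],[38,-26,-8,0,0,0,1],[38,-26,-8,0,0,0,1]]]'; python3 -m jog '[[[38,-26,-8,0,0,0,1],[38,-26,-8,0,0,0,1],[38,-26,-8,0,0,0,1],[38,-26,-8,0,0,0,1],[38,-26,-8,0,0,0,1]]]'; python3 -m jog '[[[38,-26,-8,0,0,0,1],[38,-26,-8,0,0,0,1],[0,0,0,0,0,-0.14,1],[0,0,0,0,0,-0.14,1],[0,0,0,0,0,-0.14,1]]]'; python3 -m jog '[[[0,0,0,0,0,-0.14,1],[0,0,0,0,0,-0.14,1],[0,0,0,0,0,-0.14,1],[0,0,0,0,0,-0.12,1],[0,0,0,0,0,0,1]]]'
python3 - <<'E'
from h import *
delta(.53,-.16,.40,1.25)
f=bot.grab_frame('wrist'); save(f,'w1'); print(f['tool_from_camera'])
E
```

```text
clock: 2.0
position: [0.3232, -0.4195, 0.3444]
tool_rot: [3.141, -0.0, 0.287]
force: [1.8, 0.5, 0.3]
grip_width: 0.085
finger_force: 0.0
clock: 2.5
position: [0.4686, -0.241, 0.3845]
tool_rot: [3.141, -0.0, 0.287]
force: [0.4, -0.8, -0.1]
grip_width: 0.0854
finger_force: 0.0
clock: 3.0
position: [0.5261, -0.1708, 0.3999]
tool_rot: [3.142, 0.0, 0.713]
force: [-0.6, -0.5, 0.5]
grip_width: 0.0853
finger_force: 0.0
clock: 3.5
position: [0.5259, -0.1714, 0.3999]
tool_rot: [-3.142, -0.0, 1.249]
force: [0.9, 0.6, 0.6]
grip_width: 0.0853
finger_force: 0.0
t 3.5 pos [ 0.5259 -0.1714  0.3999] rpy [-3.142 -0.     1.249] F [0.9 0.6 0.6]
shift now mm [12.1  0.3 -0.1] after turn mm [12.1  0.3 -0.1] turn [-0.    -0.    -0.001]
[[-3.97870507e-05 -9.49990710e-01 -3.12278161e-01  7.98316123e-02]
 [ 9.99999639e-01 -3.02762363e-04  7.93633455e-04  1.08466097e-03]
 [-8.48490483e-04 -3.12278017e-01  9.49990379e-01 -6.96867897e-02]
 [ 0.00000000e+00  0.00000000e+00  0.00000000e+00  1.00000000e+00]]
```

View pics/w1.png

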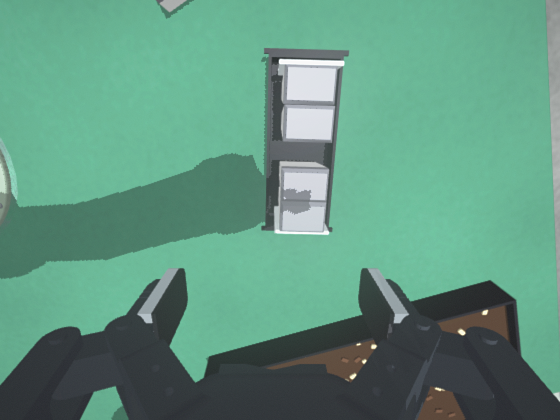

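Looking down on the row: the lids' gap lies around pixel (307,152), the left neighbour at (309,123) and the right at (304,183). I'll fit both neighbours.

```bash
cat > fitn.py <<'E'
from h import *
o=bot.observe(); f=bot.grab_frame('wrist')
T=np.eye(4); T[:3,:3]=Ro.from_euler('xyz',o['tool_rot']).as_matrix(); T[:3,3]=o['position']
C=np.linalg.inv(T@f['tool_from_camera']); f['R']=C[:3,:3]; f['t']=C[:3,3]
P=tubpts(); out={}
im=cv2.resize(f['img'],None,fx=4,fy=4,interpolation=cv2.INTER_CUBIC)
for q,g in (('neighbour_left',(.584,-.119)),('neighbour_right',(.562,-.186)),('tray',(.575,-.153))):
    print(q,[(np.round(d['xyz'],4),round(d['conf'],2)) for d in bot.spot_point(q,f)[:2]])
    if q=='tray': continue
    d=bot.trace(q,f)
    if not d: print('none'); continue
    r=d[0]['region'].astype(float); print(d[0]['conf'],np.argwhere(r).min(0),np.argwhere(r).max(0))
    cost=lambda p:-iou(f,r,place(P,p[0],p[1],p[2],.004))
    s=minimize(cost,(*g,-.32),method='Nelder-Mead',options=dict(initial_simplex=[(*g,-.32),(g[0]+.004,g[1],-.32),(g[0],g[1]+.004,-.32),(*g,-.22)]))
    print(s.x,s.fun); out[q]=s.x
    for k in range(0,16,4):
        cv2.polylines(im,[(proj(f,place(P,*s.x,.004))[[k,k+1,k+3,k+2]]*4).astype(np.int32)],True,(255,0,0) if k!=8 else (0,0,255),1)
u=(proj(f,np.array([[.574,-.153,.12]]))[0]*4).astype(int); print(u/4)
# hand-read lid corner pixels -> z=.124 plane
for px in ((285,141),(335,141),(280,167),(328,167),(286,66),(336,66)):
    v=f['R'].T@np.linalg.solve(f['intrinsics'],[*px,1.]); c=-f['R'].T@f['t']; print(px,(c+v*(.12-c[2])/v[2]).round(4))
cv2.imwrite('pics/w1c.png',im[max(u[1]-300,0):u[1]+300,u[0]-250:u[0]+250,::-1])
E
python3 fitn.py
```

```text
neighbour_left [(array([ 0.5894, -0.1172,  0.0043]), 0.61)]
none
neighbour_right [(array([ 0.5594, -0.1869,  0.0073]), 0.73)]
0.72 [160 279] [201 328]
[ 0.56226789 -0.18618389 -0.34864344] -0.9567455981549949
tray [(array([ 5.731e-01, -1.524e-01,  1.000e-04]), 0.82)]
[305.5 155.5]
(285, 141) [ 0.5564 -0.1296  0.12  ]
(335, 141) [ 0.6104 -0.1479  0.12  ]
(280, 167) [ 0.5417 -0.156   0.12  ]
(328, 167) [ 0.5949 -0.1741  0.12  ]
(286, 66) [ 0.5814 -0.0562  0.12  ]
(336, 66) [ 0.6315 -0.0732  0.12  ]
```

View pics/w1c.png

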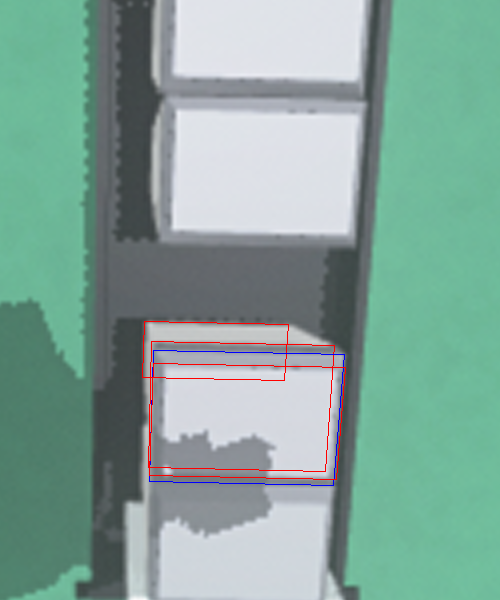

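Right neighbour at (0.562, -0.186). From the lid edges, the gap is 31.6 mm wide, centred at (0.575, -0.1525), with the row's yaw about -0.335. Both agree with the given sizes. Now to the spare.

```bash
python3 -c "
from h import *
delta(.445,.265,.32,1.186)"
```

```text
t 3.85 pos [ 0.5259 -0.1712  0.3999] rpy [3.142 0.    1.245] F [ 0.2 -0.4 -0.4]
shift now mm [ 387.4 -216.1   79.9] after turn mm [ 373.9 -238.7   79.9] turn [0.    0.    0.059]
```

```bash
python3 -m jog '[[[38,-21,8,0,0,0.006,1],[38,-21,8,0,0,0.006,1],[38,-21,8,0,0,0.006,1],[38,-21,8,0,0,0.006,1],[38,-21,8,0,0,0.006,1]]]'; python3 -m jog '[[[38,-21,8,0,0,0.006,1],[38,-21,8,0,0,0.006,1],[38,-21,8,0,0,0.006,1],[38,-21,8,0,0,0.006,1],[38,-21,8,0,0,0.006,1]]]' ; python3 -m jog '[[[0,0,0,0,0,0,1],[0,0,0,0,0,0,1]]]'
cat > fits.py <<'E'
from h import *
o=bot.observe(); f=bot.grab_frame('wrist'); 
T=np.eye(4); T[:3,:3]=Ro.from_euler('xyz',o['tool_rot']).as_matrix(); T[:3,3]=o['position']
C=np.linalg.inv(T@f['tool_from_camera']); f['R']=C[:3,:3]; f['t']=C[:3,3]
P=tubpts(); u0=proj(f,np.array([[.477,.282,.06]]))[0]; print(u0)
for d in bot.trace('spare_tub',f):
    r=d['region'].astype(float); cc=np.argwhere(r).mean(0)[::-1]; print(cc,d['conf'],f['img'][d['region']].mean(0))
    if np.hypot(*(cc-u0))>40: continue
    cost=lambda p:-iou(f,r,place(P,p[0],p[1],p[2],0)); g=(.477,.282)
    s=minimize(cost,(*g,-.385),method='Nelder-Mead',options=dict(initial_simplex=[(*g,-.385),(g[0]+.004,g[1],-.385),(g[0],g[1]+.004,-.385),(*g,-.3)]))
    print(s.x,s.fun)
save(f,'w2')
delta(.477,.282,.147,1.186)
E
python3 fits.py
```

```text
clock: 4.35
position: [0.4888, 0.0443, 0.3598]
tool_rot: [3.141, -0.0, 1.215]
force: [1.2, 0.1, -0.6]
grip_width: 0.0854
finger_force: 0.0
clock: 4.85
position: [0.4589, 0.2594, 0.3197]
tool_rot: [3.141, -0.0, 1.185]
force: [1.2, -0.6, 0.0]
grip_width: 0.0853
finger_force: 0.0
clock: 5.05
position: [0.459, 0.2586, 0.3196]
tool_rot: [-3.141, 0.0, 1.188]
force: [0.1, -0.3, 0.3]
grip_width: 0.0852
finger_force: 0.0
[278.67316366 162.14263967]
[283.41567353 171.79270495] 0.92 [176.44456482 182.21018418 189.687974  ]
[ 0.47942461  0.27766104 -0.3826065 ] -0.9518360995291083
[237.01401051  56.40780585] 0.89 [236.550663   196.33249937 221.24393295]
[373.30732683  95.01525381] 0.72 [230.89847462 185.1847962  211.04776194]
[206.85620701 230.88339338] 0.58 [204.10350475 130.01604979 158.01277432]
t 5.15 pos [0.4597 0.2569 0.32  ] rpy [3.141 0.    1.185] F [0.4 0.3 1.2]
shift now mm [ 29.8   6.5 172.9] after turn mm [ 29.7   6.6 173. ] turn [ 0.     0.    -0.001]
```

View pics/w2.png

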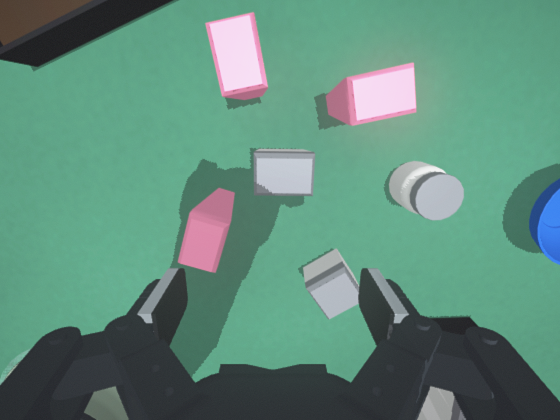

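Confirmed: the white tub's lid is at (284,172), fitted at (0.479, 0.279), yaw -0.383. The fingers clear the pink tubs. Descend and grip.

```bash
python3 -m jog '[[[27,10,0,0,0,0,0.9],[0,0,40,0,0,0,0.9],[0,0,40,0,0,0,0.9],[0,0,40,0,0,0,0.9],[0,0,33,0,0,0,0.9]]]'; python3 -m jog '[[[0,0,20,0,0,0,0.9],[0,0,0,0,0,0,0.9]]]'
python3 -c "
from h import *
delta(.479,.279,.147,1.188)"
```

```text
clock: 5.65
position: [0.4792, 0.2773, 0.1653]
tool_rot: [3.142, 0.001, 1.184]
force: [0.3, 0.7, -0.6]
grip_width: 0.0772
finger_force: 0.0
clock: 5.85
position: [0.4785, 0.2773, 0.1449]
tool_rot: [-3.14, 0.003, 1.185]
force: [0.5, -0.7, -0.5]
grip_width: 0.077
finger_force: 0.0
t 5.85 pos [0.4785 0.2773 0.1449] rpy [-3.140e+00  3.000e-03  1.185e+00] F [ 0.5 -0.7 -0.5]
shift now mm [ 1.8 -0.1 -2.1] after turn mm [ 1.8 -0.1 -2.1] turn [-0.002  0.003 -0.003]
```

```bash
python3 -m jog '[[[1,0,-1,0,0,0,0],[0,0,0,0,0,0,0],[0,0,0,0,0,0,0],[0,0,0,0,0,0,0],[0,0,0,0,0,0,0]]]' 70; python3 -m jog '[[[0,0,-20,0,0,0,0],[0,0,-40,0,0,0,0],[0,0,-40,0,0,0,0],[0,0,-45,0,0,0,0],[0,0,-45,0,0,0,0]]]'
python3 -c "
from h import *
delta(.575,-.1525,.335,1.236)"
```

```text
clock: 6.35
position: [0.4799, 0.2802, 0.1496]
tool_rot: [3.14, -0.002, 1.186]
force: [-1.2, -0.4, 8.9]
grip_width: 0.0553
finger_force: 74.5
clock: 6.85
position: [0.4789, 0.2796, 0.3408]
tool_rot: [3.141, -0.001, 1.187]
force: [0.6, 0.2, -2.2]
grip_width: 0.0551
finger_force: 74.7
t 6.85 pos [0.4789 0.2796 0.3408] rpy [ 3.141e+00 -1.000e-03  1.187e+00] F [ 0.6  0.2 -2.2]
shift now mm [-364.6  251.1    5.7] after turn mm [-376.5  232.8    5.8] turn [ 0.001 -0.001 -0.049]
```

```bash
python3 -m jog '[[[-15,10,0,0,0,0,0],[-30,21,0,0,0,0,0],[-36,25,0,0,0,0,0],[-36,25,0,0,0,0,0],[-36,25,0,0,0,0,0]]]'; python3 -m jog '[[[-36,25,0,0,0,0,0],[-36,25,0,0,0,0,0],[-36,25,0,0,0,0,0],[-36,25,0,0,0,0,0],[-30,20,0,0,0,0,0]]]'; python3 -m jog '[[[-22,15,0,0,0,-0.02,0],[-12,8,0,0,0,-0.02,0],[-4,2,0,0,0,-0.009,0],[0,0,0,0,0,0,0],[0,0,0,0,0,0,0]]]'
cat > chk.py <<'E'
from h import *
import sys
delta(.575,-.1525,.335,1.236)
for i,c in enumerate(('scene','side')):
    f=bot.grab_frame(c); o=bot.observe(); x,y,z=o['position']
    u=proj(f,np.array([[.575,-.1525,z-.1]]))[0].astype(int)
    for d in bot.spot_point('spare_tub',f):
        if np.hypot(d['xyz'][0]-.575,d['xyz'][1]+.15)<.06: print(c,d['xyz'].round(4),d['conf'])
    im=f['img'][max(u[1]-70,0):max(u[1]-70,0)+160,max(u[0]-70,0):max(u[0]-70,0)+160]
    im=cv2.resize(im,(400,400)); L=im if i==0 else np.hstack([L,im])
cv2.imwrite('pics/'+sys.argv[1]+'.png',L[:,:,::-1])
E
python3 chk.py c1
```

```text
clock: 7.35
position: [0.5202, 0.0965, 0.3391]
tool_rot: [3.14, -0.001, 1.187]
force: [0.5, 1.0, -1.6]
grip_width: 0.0553
finger_force: 75.0
clock: 7.85
position: [0.5662, -0.1108, 0.339]
tool_rot: [3.14, 0.0, 1.185]
force: [0.5, -0.1, -0.7]
grip_width: 0.0552
finger_force: 75.0
clock: 8.35
position: [0.5755, -0.1513, 0.3383]
tool_rot: [3.141, -0.0, 1.236]
force: [0.2, 1.4, -2.2]
grip_width: 0.0548
finger_force: 75.0
t 8.35 pos [ 0.5755 -0.1513  0.3383] rpy [ 3.141 -0.     1.236] F [ 0.2  1.4 -2.2]
shift now mm [-1.3 -0.1  3.3] after turn mm [-1.3 -0.1  3.3] turn [ 0. -0.  0.]Traceback (most recent call last):
  File "chk.py", line 8, in <module>
    if np.hypot(d['xyz'][0]-.575,d['xyz'][1]+.15)<.06: print(c,d['xyz'].round(4),d['conf'])
                                                               ^^^^^^^^^^^^^^
AttributeError: 'list' object has no attribute 'round'. Did you mean: 'count'?
```

```bash
sed -i "s/d\['xyz'\].round(4)/np.round(d['xyz'],4)/" chk.py; python3 chk.py c1
```

```text
t 8.45 pos [ 0.5756 -0.1513  0.3382] rpy [ 3.141 -0.     1.237] F [-0.4 -0.5 -1.6]
shift now mm [-1.3 -0.1  3.2] after turn mm [-1.3 -0.1  3.2] turn [ 0.    -0.     0.001]
scene [ 0.5769 -0.1521  0.187 ] 0.72
side [ 0.57   -0.1522  0.1903] 0.66
```

View pics/c1.png

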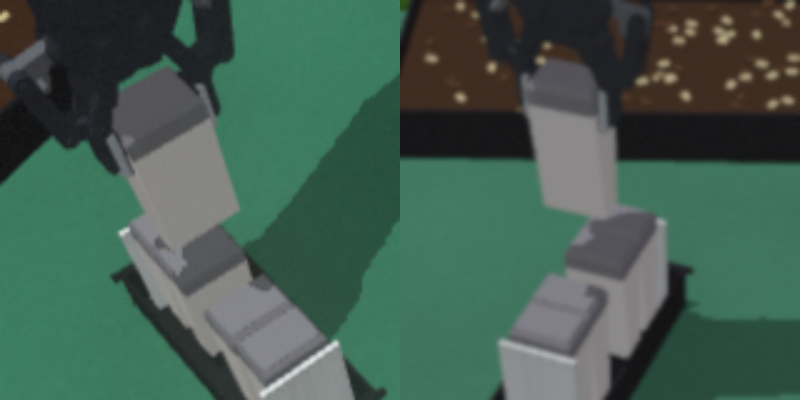

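The tub hangs upright in the gripper, centred over the gap: the networks put its foot at about (0.573, -0.152, 0.189), which matches the TCP. Lower it until the foot is inside the gap.

```bash
python3 -m jog '[[[-1,0,20,0,0,0,0],[0,0,25,0,0,0,0],[0,0,20,0,0,0,0],[0,0,10,0,0,0,0],[0,0,6,0,0,0,0]]]'; python3 -m jog '[[[0,0,6,0,0,0,0],[0,0,6,0,0,0,0],[0,0,6,0,0,0,0],[0,0,6,0,0,0,0],[0,0,0,0,0,0,0]]]'; python3 chk.py c2
```

```text
clock: 9.15
position: [0.5752, -0.1532, 0.2564]
tool_rot: [-3.141, -0.0, 1.236]
force: [-0.8, -0.4, -0.8]
grip_width: 0.055
finger_force: 75.1
clock: 9.65
position: [0.575, -0.1533, 0.2322]
tool_rot: [-3.141, 0.0, 1.236]
force: [0.1, 0.4, -2.6]
grip_width: 0.0552
finger_force: 75.1
t 9.65 pos [ 0.575  -0.1533  0.2322] rpy [-3.141  0.     1.236] F [ 0.1  0.4 -2.6]
shift now mm [   0.7   -0.4 -102.8] after turn mm [   0.7   -0.3 -102.8] turn [-0.001  0.    -0.   ]
scene [ 0.5777 -0.1521  0.0798] 0.73
side [ 0.5696 -0.1553  0.0853] 0.88
side [ 0.5836 -0.1177  0.0054] 0.55
side [ 5.713e-01 -1.521e-01  2.000e-04] 0.23
```

View pics/c2.png

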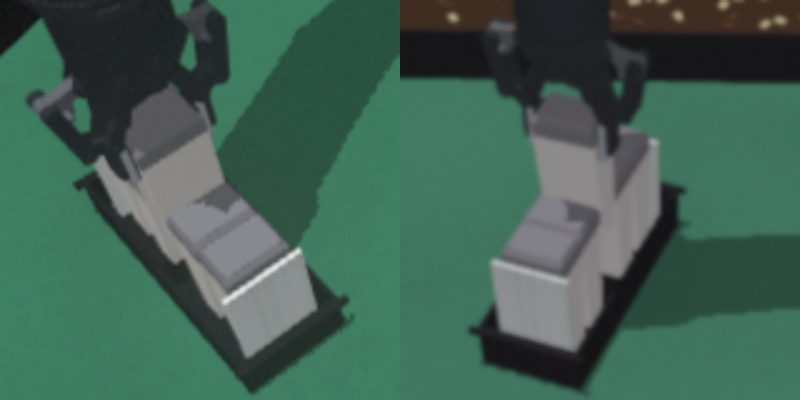

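The foot is inside the gap with no contact force, and the neighbours are upright. Now press slowly; the final TCP height is about 0.154, so 78 mm to go.

```bash
python3 -m jog '[[[0,0,4,0,0,0,0],[0,0,4,0,0,0,0],[0,0,4,0,0,0,0],[0,0,4,0,0,0,0],[0,0,4,0,0,0,0]]]';python3 -m jog '[[[0,0,3,0,0,0,0],[0,0,3,0,0,0,0],[0,0,3,0,0,0,0],[0,0,3,0,0,0,0],[0,0,3,0,0,0,0]]]'
```

```text
clock: 10.35
position: [0.5755, -0.1528, 0.2127]
tool_rot: [3.141, -0.001, 1.236]
force: [1.6, 4.7, 1.6]
grip_width: 0.0551
finger_force: 75.1
clock: 10.85
position: [0.5756, -0.1527, 0.1978]
tool_rot: [3.141, -0.001, 1.236]
force: [1.2, 5.8, 2.6]
grip_width: 0.0551
finger_force: 75.2
```

```bash
python3 -m jog '[[[0.5,0,3,0,0,0,0],[0.5,0,3,0,0,0,0],[0.5,0,3,0,0,0,0],[0,0,3,0,0,0,0],[0,0,3,0,0,0,0]]]';python3 chk.py c3
```

```text
clock: 11.35
position: [0.5758, -0.1522, 0.1828]
tool_rot: [3.141, 0.0, 1.236]
force: [0.5, 1.1, 3.7]
grip_width: 0.0553
finger_force: 75.6
t 11.35 pos [ 0.5758 -0.1522  0.1828] rpy [3.141 0.    1.236] F [0.5 1.1 3.7]
shift now mm [  -0.6   -0.6 -152.2] after turn mm [  -0.5   -0.6 -152.2] turn [ 0.  0. -0.]
scene [ 0.5773 -0.1519  0.0333] 0.82
side [ 0.5738 -0.153   0.0335] 0.62
```

View pics/c3.png

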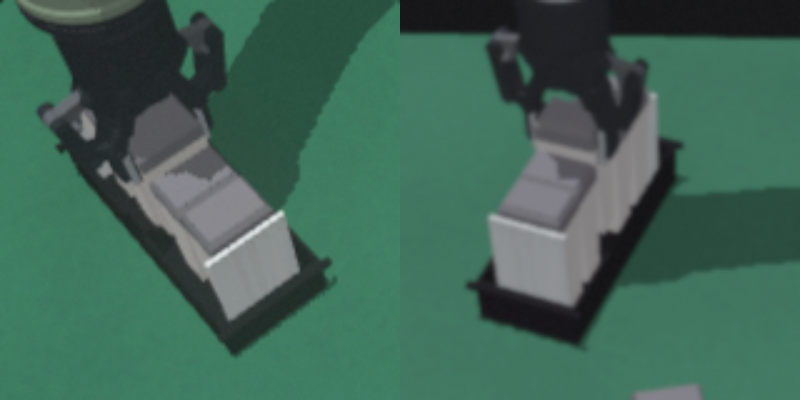

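The tub's underside is about 33 mm above the bench, the side forces are balanced, and the row is spreading upright. About 29 mm to go.

```bash
python3 -m jog '[[[0,0,3,0,0,0,0],[0,0,3,0,0,0,0],[0,0,3,0,0,0,0],[0,0,3,0,0,0,0],[0,0,3,0,0,0,0]]]';python3 -m jog '[[[0,0,3,0,0,0,0],[0,0,3,0,0,0,0],[0,0,2,0,0,0,0],[0,0,2,0,0,0,0],[0,0,2,0,0,0,0]]]'
```

```text
clock: 12.05
position: [0.5758, -0.1522, 0.1679]
tool_rot: [3.141, 0.0, 1.235]
force: [0.8, -0.3, 3.8]
grip_width: 0.0553
finger_force: 75.7
clock: 12.55
position: [0.5758, -0.1519, 0.1558]
tool_rot: [3.142, -0.0, 1.236]
force: [0.3, 0.5, 5.0]
grip_width: 0.0552
finger_force: 75.7
```

```bash
python3 -m jog '[[[0,0,1,0,0,0,0],[0,0,1,0,0,0,0],[0,0,1,0,0,0,0]]]';python3 -m jog '[[[0,0,0.5,0,0,0,0],[0,0,0.5,0,0,0,0],[0,0,0,0,0,0,0]]]'
```

```text
clock: 12.85
position: [0.5758, -0.1519, 0.1536]
tool_rot: [3.142, 0.0, 1.236]
force: [-9.6, 2.2, 35.4]
grip_width: 0.0551
finger_force: 78.8
clock: 13.15
position: [0.5757, -0.1519, 0.1536]
tool_rot: [3.141, 0.001, 1.236]
force: [-11.5, 3.5, 36.3]
grip_width: 0.0553
finger_force: 79.6
```

Floor contact: the force jumped at TCP 0.1536, as predicted. Relax, open slowly, retreat.

```bash
python3 -m jog '[[[0,0,-1.5,0,0,0,0],[0,0,0,0,0,0,0.75],[0,0,0,0,0,0,0.85],[0,0,0,0,0,0,0.9],[0,0,0,0,0,0,0.9]]]' 20; python3 -m jog '[[[0,0,-5,0,0,0,0.9],[0,0,-20,0,0,0,0.9],[0,0,-40,0,0,0,0.9],[0,0,-40,0,0,0,0.9],[0,0,-40,0,0,0,0.9]]]'
sed -i "s/x,y,z=o\['position'\]/z=.18/" chk.py; python3 chk.py c4
```

```text
clock: 13.65
position: [0.5756, -0.152, 0.1531]
tool_rot: [-3.141, 0.0, 1.236]
force: [-0.2, 0.5, 0.3]
grip_width: 0.0771
finger_force: 0.0
clock: 14.15
position: [0.5755, -0.1518, 0.3003]
tool_rot: [-3.141, -0.0, 1.236]
force: [0.7, -0.0, 0.7]
grip_width: 0.077
finger_force: 0.0
t 14.15 pos [ 0.5755 -0.1518  0.3003] rpy [-3.141 -0.     1.236] F [ 0.7 -0.   0.7]
shift now mm [ -0.8  -0.3 -34.7] after turn mm [ -0.8  -0.3 -34.7] turn [-0. -0. -0.]
scene [ 0.5771 -0.1538  0.001 ] 0.57
side [ 0.5721 -0.1534  0.0051] 0.88
```

View pics/c4.png

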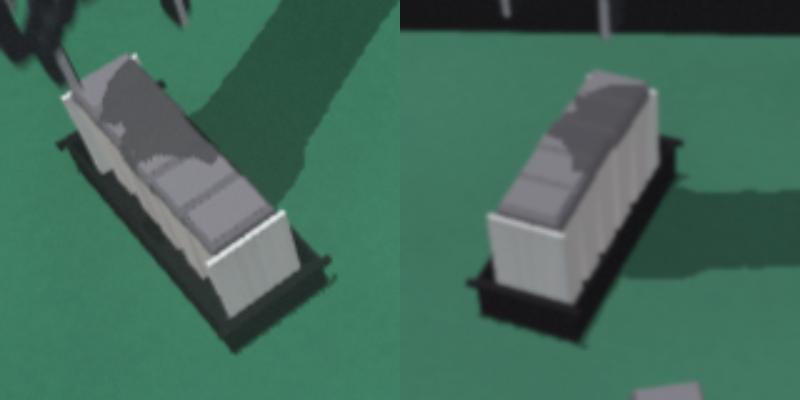

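Five tubs stand level and upright in line, and the gripper is clear. Handing in.

```bash
python3 -c "
from workcell import bot
print(bot.job_done())"
```

```text
the job is handed in; nothing more can be done
None
```

I pressed the matching tub down to the tray's floor between its neighbours and handed the job in at about 14 s; the last picture showed all five tubs upright in line and the gripper clear, but the hand-in returned no verdict.

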